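Gauge a resin block, then hold the specimen clamp open to match

TASK

Press the height gauge's black cap down until the gauge's foot rests on the amber block under it, note which colour (blue, yellow or red) its pointer stops at, and let the foot spring back up. Then pull the specimen clamp's green tab out until the clamp's index line is on the stripe of that same colour, so that the block can be loaded, and finish while still holding it there against its spring. Leave the blocks and all else on the counter where they stand.

Things in the scene. Friction and masses are not known exactly. Their poses are not given: they have to be found in the camera images.
- gauge: height gauge, fixed to the counter: grey base plate 110 mm in x, 150 mm in y, 12 mm thick (its middle at y = +20 mm), white column 26 mm square at y = +60 mm and a white head over the block with its top 118 mm above the counter. Origin: on the counter, straight under the plunger; z up. Its yaw varies. Bands on the column's +x and -x faces, lowest first: blue, yellow, red
- gauge_cap (a point): middle of the top of the gauge's black round press cap, 44 mm across, on the 10 mm plunger; 190 mm above the counter when up, going down with the foot. Nothing of the gauge stands higher than the cap's lowest position
- gauge_foot (a joint): how far the foot (24 mm disc at the plunger's lower end) has been pressed down, in m: 0 up, 0.052 at its end. A light spring returns it; pressing takes about 2 N at first and 4 N lower down. With the foot up its underside is 60 mm above the base plate, so on a block it stops at 0.060 minus the block's height: about 0.042 (pointer at the blue band, block 18 mm), 0.030 (yellow, 30 mm) or 0.018 (red, 42 mm)
- gauge_spot (a point): middle of the steel disc on the base plate where the gauged block stands, 12 mm above the counter, straight under the plunger
- clamp: specimen clamp, fixed to the counter: white bed 200 mm in x (from -110 to +90 mm), 90 mm in y, 20 mm high, with a fixed aluminium jaw (top 50 mm above the counter) at its +x end. Origin: on the counter under the tab's axis line, 20 mm on the +x side of the tab when shut; z up. The sliding jaw is pulled along the clamp's own -x. Its yaw varies. Stripes 6 mm wide across both edges of the bed, blue nearest the fixed jaw, then yellow, then red
- clamp_tab (a point): middle of the top of the green upright tab on the sliding jaw: tab 16 mm thick along the clamp's x, 36 mm wide along its y, 96 mm above the counter, standing free for its upper 55 mm. With the jaw shut it is at -20 mm along the clamp's x. Moves with the jaw
- clamp_jaw (a joint): how far the sliding jaw is pulled open along the clamp's -x, in m: 0 shut, 0.062 at its end. The thin black index line on the jaw is on the middle of the blue stripe at 0.024, yellow at 0.036, red at 0.048. A spring pulls it shut whenever it is let go: about 5 N at 0, 12 N at 0.048
- block_a: one of three amber resin blocks, upright cylinders 32 mm across, 40 to 85 g; one is 18, one 30 and one 42 mm high, and which of these it is, is not told (gauge it or look). Origin: centre of its underside. One of the three stands under the gauge's foot, the other two in the orange tray, drawn by lot
- block_b: one of three amber resin blocks, upright cylinders 32 mm across, 40 to 85 g; one is 18, one 30 and one 42 mm high, and which of these it is, is not told (gauge it or look). Origin: centre of its underside. One of the three stands under the gauge's foot, the other two in the orange tray, drawn by lot
- block_c: one of three amber resin blocks, upright cylinders 32 mm across, 40 to 85 g; one is 18, one 30 and one 42 mm high, and which of these it is, is not told (gauge it or look). Origin: centre of its underside. One of the three stands under the gauge's foot, the other two in the orange tray, drawn by lot
- jar_left: white specimen jar with green lid, 52 mm across, 66 mm high; origin at its underside; bystander
- jar_right: white specimen jar with green lid, 52 mm across, 66 mm high; origin at its underside; bystander
- yellow_pot: yellow open pot, 100 mm across the rim, 100 mm high; origin at its underside; bystander
- beaker: clear open beaker, 70 mm across the rim, 85 mm high; origin at its underside; bystander
- spatula: spatula 180 mm long lying on the counter along its own x; bystander

How it is judged (in metres and radians):
On the way, in this order (a step that is already met when the one before it is completed fails the run):
1. the gauge's foot is pressed down onto the block under it (value of joint gauge_foot above 0.012 m and ((horizontal distance between block_a and gauge_spot below 0.015 m and contact force between gauge_foot and block_a above 0.5 N) or (horizontal distance between block_b and gauge_spot below 0.015 m and contact force between gauge_foot and block_b above 0.5 N) or (horizontal distance between block_c and gauge_spot below 0.015 m and contact force between gauge_foot and block_c above 0.5 N))), for 0.2 s.
2. the foot is back up and the clamp's jaw is held at the stripe of the gauged colour (((horizontal distance between block_a and gauge_spot below 0.015 m and value of joint clamp_jaw between 0.02 and 0.028 m) or (horizontal distance between block_b and gauge_spot below 0.015 m and value of joint clamp_jaw between 0.044 and 0.052 m) or (horizontal distance between block_c and gauge_spot below 0.015 m and value of joint clamp_jaw between 0.032 and 0.04 m)) and contact force between the fingers and clamp_jaw above 2 N and value of joint gauge_foot below 0.006 m), for 0.2 s.
At the end, for the whole second after the job is handed in: the fingers hold the clamp's jaw still against its spring (more than 2 N), open to within 4 mm of the stripe that belongs to the block under the gauge (0.024 for 18 mm, 0.036 for 30 mm, 0.048 for 42 mm); the gauge's foot is back up (joint under 0.006) and its block still under it (within 15 mm) (all of step 2 and velocity of joint clamp_jaw between -0.01 and 0.01 m/s); the arm keeps its last pose, push and grip.
It fails at once if a block or bystander is moved more than 15 mm (distance of any of block_a, block_b, block_c, jar_left, jar_right, yellow_pot, beaker, spatula from where it was at the start of the episode above 0.015 m).
It also fails if it takes over 42 s, if anything falls off the work surface, if the arm or the gripper's body presses on something with over 40 N, if the wrist force passes 120 N, or if a joint passes its speed limit or range.

ROBOT

A 6-joint arm with a two-finger parallel gripper is mounted at the origin on the work surface. World frame = base frame: x ahead of the robot, y to its left, z up, the work surface at z = 0. Lengths are in mm, angles in rad, forces in N, time in s.
With the tool pointing down it reaches from about 350 to 875 mm from the base axis. Payload 4.2 kg.
Tool frame: the origin (TCP) lies at the very end of the fingers, on their centre line; the grasp point (between the pads) lies 19 mm behind it; z points along the fingers, y is the line along which they close (so a half turn about z gives the same grasp; the last joint's range is limited). The gripper opens to 85 mm and grips with 20 to 120 N. Pads are 22 mm wide; open, the fingers measure 114 mm over their backs; the gripper's body (76 mm by 85 mm) begins 54 mm behind the grasp point. The pads swing forward as they close: fully open they stand 13 mm farther back than shut.
Start: joints at [-0.952, 0.385, 0.008, 0, -1.194, -0.259], TCP at [220.069, -584.952, 231.312] pointing down, gripper open.
Joint ranges: [-3.14, 3.14], [-1.21, 2.06], [-1.07, 1.41], [-3.16, 2.05], [-2.99, -0.16], [-3.1, 3.1]. Speed limits (rad/s): [2.79, 2.79, 3.14, 3.14, 3.14, 3.14].

INTERFACE

Orientations are given as a unit quaternion [x, y, z, w].
In Python, from bench import arm gives the robot as it stands. The module is installed in compiled form; this text tells all that it offers.
- The arm moves only by the tool drive_tool, never from a script. Its argument "targets" is a list of rows, each a list of 5 numbers: the closure, from -1 (fully open) to 1 (shut), then the shift along the tool's x, y, z in mm, then the turn about the tool's z in degrees. In form: [[grip, tx, ty, tz, roll], ...]. A call has 1 to 12 rows; each row is the pose to reach, as a shift and turn from the pose commanded when the call began, along the tool's axes at that moment; what a row does not reach only later rows make up. A row lasts 1/10 s, in which the tool goes at most 50 mm and 8.59 degrees, less where a joint would pass 70% of its speed; a pose out of reach is approached as far as the arm can. A call with a gripper value outside its range is refused whole. The fingers move at their own pace and stop on an object; the grip force is fixed at half the most. Time passes only in rows, so rows that repeat a pose let the fingers close. It gives the time, the measured TCP pose, the force, the opening and the grip force at its end, in the units of the state.
- arm.read_state(): the state, without advancing time (a new reading comes with each control period).
- arm.get_image(name): name is "scene" or "top"; returns the picture (420x560x3 uint8, blue, green, red); there is no depth.
- arm.camera_params(name): a dict with "fov_y" (degrees; the focal length in pixels is half the picture's height over the tangent of half this angle, whatever the lens; pixels are square), "cx", "cy" (the principal point, pixels), "rvec" (rotation vector, rad) and "tvec" (3), from world to camera coordinates, as OpenCV has them. Camera axes: x right, y down, z forward; pixel columns grow to the right and rows downward; lengths in mm; the calibration is good to about 2 mm. A picture is of the moment at which its call begins. camera_params takes no time and is no camera call.
- arm.job_done(): hands the job in; it is judged then, once.
The state is a dict: "clock": time; "joints": joint angles; "joint_vel": joint speeds; "joint_efforts": joint torques, N m; "position": TCP position; "ee_rot": TCP orientation; "contact_force": force on the tool from outside, world axes, zero at the start; "wrist_torque": the same for the moment, N m; "gripper_width": finger opening in mm; "grasp_force": force on a finger pad.
Only numpy, scipy, OpenCV 4.12 (cv2) and the standard library are available. Lean on these libraries where they do the work, as an engineer would, in place of code of your own. Each camera call takes 0.05 s, during which the arm holds its last target. There are 200 camera calls.

## Working session

There is one attempt and no reset: what is moved stays moved. The work goes in short steps, Python scripts to look and compute and a tool call to move; the robot and the scene stay as the last step left them, time stands still between calls to the robot, and variables do not carry over. Pictures are saved under pics/ and viewed, at most 10 in all, crops included, and the job is handed in when it is done.

Besides the shell and the picture viewer there is one more tool, called in YAML: its name, and indented under it one key for each argument. drive_tool: Moves the arm, as the interface text tells. Its arguments: {"type":"object","properties":{"targets":{"type":"array","items":{"type":"array","items":{"type":"number"}}}},"required":["targets"]}

```bash
mkdir -p pics; python3 - <<'E'
from bench import arm
import cv2
for n in("scene","top"):
    cv2.imwrite(f"pics/{n}0.png",arm.get_image(n)); print(arm.camera_params(n))
s=arm.read_state();print(s)
E
```

```text
{'fov_y': 55.998021028871456, 'cx': 284.15239882950914, 'cy': 214.84717773908253, 'rvec': array([ 2.01410104,  1.66557744, -0.55522565]), 'tvec': array([ -94.94391586, -359.97131255, 1591.05525619])}
{'fov_y': 51.1304771390895, 'cx': 281.2078348787289, 'cy': 211.19370298899858, 'rvec': array([ 2.14259107, -2.19438285,  0.10188405]), 'tvec': array([   7.07659232,  538.50717327, 1227.55814186])}
{'clock': 0.1, 'joints': array([-9.52406551e-01,  3.85482288e-01,  6.75786072e-03, -4.49088004e-04,
       -1.19396894e+00, -2.58589064e-01]), 'joint_vel': array([ 0.00090368, -0.00031311,  0.0032065 ,  0.00132269, -0.00010382,
       -0.00052399]), 'joint_efforts': array([-4.61518011e-04, -3.93318629e+01,  1.88928026e+01,  4.19791728e+00,
       -2.59460743e-03,  8.18993982e-06]), 'position': array([ 219.88772901, -584.4904127 ,  230.32546606]), 'ee_rot': array([-1.78849966e-01,  9.83875880e-01,  9.47398703e-04, -2.13750501e-04]), 'contact_force': array([ 0.73281386, -0.62983665,  0.19291761]), 'wrist_torque': array([ 0.04679843, -0.00833403, -0.00679958]), 'grasp_force': 0.0, 'gripper_width': 85.37290273512909}
```

View pics/scene0.png

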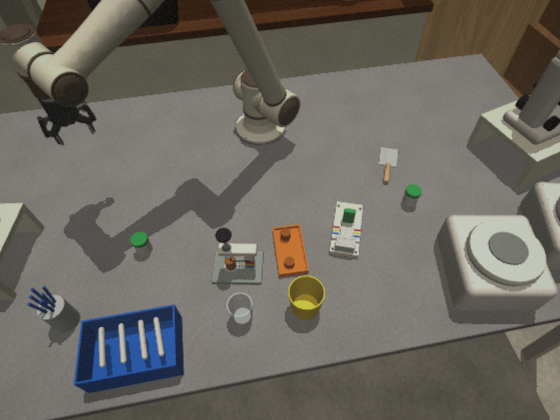

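View pics/top0.png

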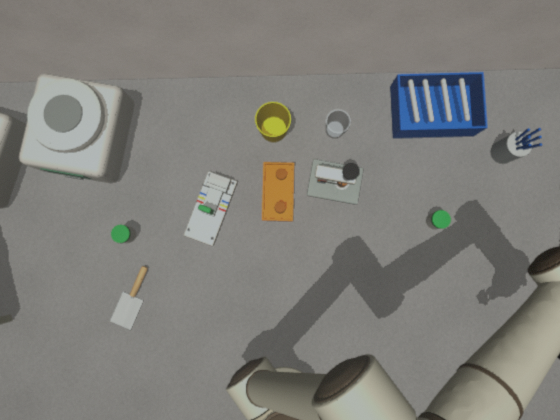

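The scene view has the cap at about (223,236) and the tab at (349,214). The top view has the cap at (351,171), the tab at (206,210), and the tray between the gauge and clamp. Next I'll measure these points and zoom in on them.

```bash
cat > h.py <<'E'
import cv2, numpy as np
from bench import arm
def cam(n):
    p=arm.camera_params(n);f=210/np.tan(np.radians(p["fov_y"])/2)
    K=np.array([[f,0,p["cx"]],[0,f,p["cy"]],[0,0,1]]);R=cv2.Rodrigues(p["rvec"])[0]
    return K,R,np.asarray(p["tvec"]).reshape(3)
def plane(n,uv,z):
    K,R,t=cam(n);C=-R.T@t;d=R.T@np.linalg.inv(K)@np.array([*uv,1.])
    return C+d*(z-C[2])/d[2]
def proj(n,P):
    K,R,t=cam(n);q=K@(R@np.asarray(P,float)+t);return q[:2]/q[2]
def tri(a,b):
    P=[];x=[]
    for n,uv in(("scene",a),("top",b)):
        K,R,t=cam(n);P.append(K@np.c_[R,t]);x.append(np.array(uv,float).reshape(2,1))
    X=cv2.triangulatePoints(P[0],P[1],x[0],x[1]);return (X[:3]/X[3]).ravel()
def blob(im,mask,box):
    m=np.zeros_like(mask);x0,y0,x1,y1=box;m[y0:y1,x0:x1]=mask[y0:y1,x0:x1]
    n,l,s,c=cv2.connectedComponentsWithStats(m.astype(np.uint8))
    k=1+np.argmax(s[1:,4]);return c[k],s[k],l==k
E
python3 - <<'E'
from h import *
S=cv2.imread("pics/scene0.png");T=cv2.imread("pics/top0.png")
g=lambda im:cv2.inRange(cv2.cvtColor(im,cv2.COLOR_BGR2HSV),(45,100,40),(80,255,255))>0
k=lambda im:im.max(2)<60
c1,s1,_=blob(S,k(S),(212,226,234,246));c2,s2,_=blob(T,k(T),(338,158,364,184))
print("cap",c1,s1,c2,s2,plane("scene",c1,190),plane("top",c2,190),tri(c1,c2))
c1,s1,_=blob(S,g(S),(335,200,365,230));c2,s2,_=blob(T,g(T),(190,195,225,222))
print("tab",c1,s1,c2,s2,plane("scene",c1,96),plane("top",c2,96),tri(c1,c2))
a=cv2.resize(S[195:285,205:275],None,fx=5.5,fy=5.5,interpolation=2)[:480,:385]
b=cv2.resize(T[165:250,180:245],None,fx=5.5,fy=5.5,interpolation=2)[:480,:385]
h=min(a.shape[0],b.shape[0]);cv2.imwrite("pics/c1.png",np.hstack([a[:h],b[:h]]))
E
```

```text
cap [222.95375723 234.95375723] [216 228  15  15 173] [350.2244898 170.2585034] [344 163  14  16 147] [ 624.54539686 -183.88334062  190.        ] [ 621.1291937  -181.52196633  190.        ] [ 621.87075437 -183.10444581  185.72372113]
tab [349.20689655 214.20689655] [344 209  11  14  87] [204.55172414 208.51724138] [199 205  12   8  58] [559.84598419 196.08600563  96.        ] [543.92589485 200.89034551  96.        ] [546.00167772 203.70428581  75.50126021]
```

View pics/c1.png

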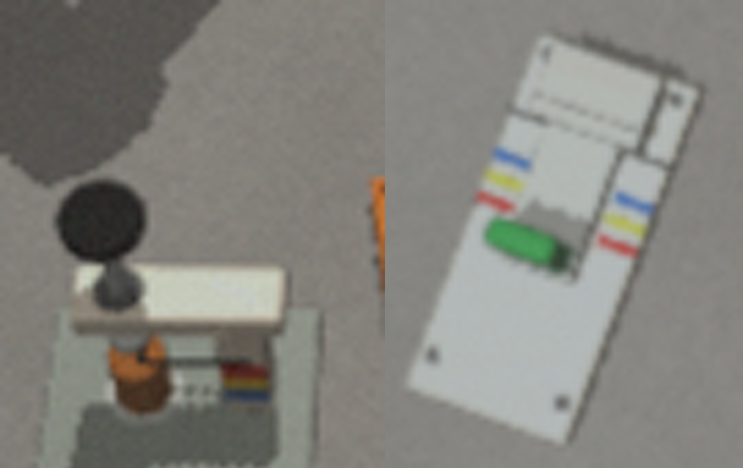

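The crop shows the gauge's cap (left) and the clamp's bed and stripes (right). The tab stands at the shut position, with the fixed jaw at the far end. I'll get the clamp pose from its bed corners.

```bash
python3 - <<'E'
from h import *
T=cv2.imread("pics/top0.png")
c=[(209.1,170.8),(237.8,180.5),(213.3,245.9),(184.2,235)]
P=np.array([plane("top",u,20) for u in c]);print(P.round(1))
for i in range(4):print(np.linalg.norm(P[i]-P[(i+1)%4]).round(1))
d=(P[0]+P[1]-P[2]-P[3])[:2];d/=np.linalg.norm(d);yaw=np.degrees(np.arctan2(d[1],d[0]))
m=P.mean(0)[:2];print("yaw",yaw,d,"tab from bed",m-10*d)
# tab's top face: bright green
for n,box in(("scene",(335,200,365,230)),("top",(190,195,225,222))):
    im=cv2.imread(f"pics/{n}0.png");t=m-10*d;l=np.array([-d[1],d[0]])
    print(n,[proj(n,[*(t+a*8*d+b*18*l),96]).round(1) for a,b in((1,1),(1,-1),(-1,-1),(-1,1))])
s=cv2.imread("pics/scene0.png");t=T
a=cv2.resize(s[198:262,322:372],None,fx=7,fy=7,interpolation=2);b=cv2.resize(t[195:225,185:230],None,fx=9,fy=9,interpolation=2)
o=np.zeros((max(a.shape[0],b.shape[0]),a.shape[1]+b.shape[1],3),np.uint8);o[:a.shape[0],:a.shape[1]]=a;o[:b.shape[0],a.shape[1]:]=b
cv2.imwrite("pics/c2.png",o)
# cap move in tool axes
st=arm.read_state();from scipy.spatial.transform import Rotation as Ro
R=Ro.from_quat(st["ee_rot"]).as_matrix();print(R.T@(np.array([622,-182.5,215])-st["position"]))
E
```

```text
[[661.9 200.6  20. ]
 [631.4 117.7  20. ]
 [444.4 190.2  20. ]
 [477.5 273.2  20. ]]
88.3
200.6
89.4
198.3
yaw -21.344071440509165 [ 0.93141154 -0.36396777] tab from bed [544.50135847 199.07691055]
scene [array([354.4, 213. ]), array([342.7, 211.3]), array([343.2, 207.2]), array([354.8, 208.9])]
top [array([200.1, 203.3]), array([212.5, 207.8]), array([210.4, 213.3]), array([197.9, 208.8])]
[-517.86209416  234.72661706   15.73870915]
```

View pics/c2.png

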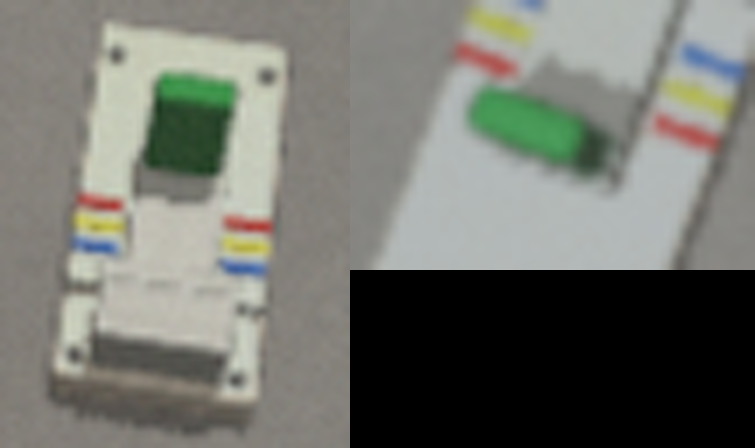

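drive_tool:
  targets:
    - [1,-518,235,0,0]
    - [1,-518,235,0,0]
    - [1,-518,235,0,0]
    - [1,-518,235,0,0]
    - [1,-518,235,0,0]
    - [1,-518,235,0,0]
    - [1,-518,235,0,0]
    - [1,-518,235,0,0]
    - [1,-518,235,0,0]
    - [1,-518,235,0,0]
    - [1,-518,235,0,0]
    - [1,-518,235,0,0]

```text
clock: 1.3
position: [624.5, -179.2, 230.1]
ee_rot: [-0.181, 0.984, 0.0, -0.0]
contact_force: [-0.4, -0.5, -0.4]
gripper_width: -0.2
grasp_force: 0.0
```

drive_tool:
  targets:
    - [1,0,0,0,0]
    - [1,0,0,12,0]
    - [1,0,0,24,0]
    - [1,0,0,24,0]

```text
clock: 1.7
position: [619.6, -183.5, 204.3]
ee_rot: [-0.178, 0.984, 0.001, -0.003]
contact_force: [0.1, -0.2, -0.8]
gripper_width: -0.2
grasp_force: 0.0
```

drive_tool:
  targets:
    - [1,0,0,5,0]
    - [1,0,0,10,0]
    - [1,0,0,15,0]
    - [1,0,0,20,0]
    - [1,0,0,23,0]
    - [1,0,0,26,0]
    - [1,0,0,26,0]

```text
clock: 2.4
position: [622.1, -182.8, 181.2]
ee_rot: [-0.179, 0.984, -0.0, -0.0]
contact_force: [-0.9, -1.5, 1.9]
gripper_width: 0.0
grasp_force: 1.0
```

drive_tool:
  targets:
    - [1,0,0,2,0]
    - [1,0,0,4,0]
    - [1,0,0,4,0]

```text
clock: 2.7
position: [622.2, -182.8, 177.2]
ee_rot: [-0.179, 0.984, -0.0, -0.0]
contact_force: [-0.6, -1.5, 2.0]
gripper_width: 0.1
grasp_force: 1.1
```

drive_tool:
  targets:
    - [1,0,0,2,0]
    - [1,0,0,4,0]
    - [1,0,0,5,0]
    - [1,0,0,6,0]
    - [1,0,0,6,0]

```text
clock: 3.2
position: [622.2, -182.7, 172.1]
ee_rot: [-0.179, 0.984, -0.0, 0.0]
contact_force: [-2.5, -1.4, 5.6]
gripper_width: -0.1
grasp_force: 2.7
```

drive_tool:
  targets:
    - [1,0,0,1,0]
    - [1,0,0,2,0]
    - [1,0,0,2,0]

```text
clock: 3.5
position: [622.3, -182.8, 172.1]
ee_rot: [-0.179, 0.984, -0.001, 0.001]
contact_force: [-4.8, 0.8, 12.3]
gripper_width: 0.2
grasp_force: 5.8
```

The foot stops at z = 172, about 18 mm of travel, with the force rising. That means red. I'll check the pointer in a picture.

```bash
python3 - <<'E'
from h import *
s=arm.get_image("scene");cv2.imwrite("pics/c3.png",cv2.resize(s[195:285,205:275],None,fx=6,fy=6,interpolation=2))
from scipy.spatial.transform import Rotation as Ro
st=arm.read_state();R=Ro.from_quat(st["ee_rot"]).as_matrix()
print(st["contact_force"],st["position"],R.T@(np.array([545,199,st["position"][2]])-st["position"]),R)
E
```

```text
[-4.78075939  1.08718335 12.00249293] [ 622.28367125 -182.7740945   172.08683821] [-62.39778075 384.48725995  -0.53754924] [[-0.93567791 -0.35285193  0.00153494]
 [-0.35285371  0.93567786 -0.00109731]
 [-0.00104902 -0.00156834 -0.99999822]]
```

View pics/c3.png

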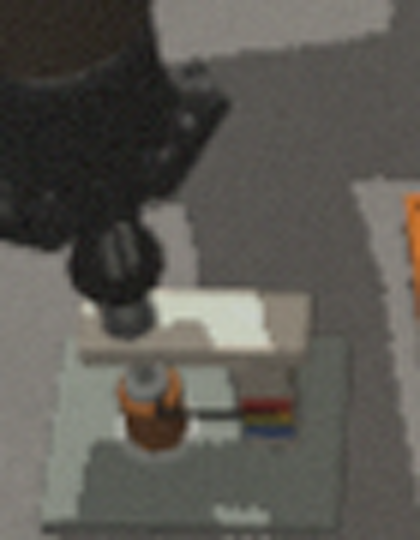

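The pointer, ending near (243,410), is at the top red band, which agrees with the 18 mm travel. So the target is red, with the jaw at 0.048. I'll lift and move over the tab.

drive_tool:
  targets:
    - [1,0,0,-10,0]
    - [1,0,0,-30,0]
    - [1,0,0,-60,0]
    - [1,0,0,-60,0]

```text
clock: 3.95
position: [624.6, -182.6, 233.7]
ee_rot: [-0.179, 0.984, -0.001, 0.004]
contact_force: [0.8, -0.7, 0.6]
gripper_width: 0.0
grasp_force: 0.0
```

drive_tool:
  targets:
    - [-1,-62,384,0,-48]
    - [-1,-62,384,0,-48]
    - [-1,-62,384,0,-48]
    - [-1,-62,384,0,-48]
    - [-1,-62,384,0,-48]
    - [-1,-62,384,0,-48]
    - [-1,-62,384,0,-48]
    - [-1,-62,384,0,-48]
    - [-1,-62,384,0,-48]
    - [-1,-62,384,0,-48]
    - [-1,-62,384,0,-48]
    - [-1,-62,384,0,-48]

```text
clock: 5.15
position: [545.1, 197.6, 229.1]
ee_rot: [-0.563, 0.826, 0.0, -0.0]
contact_force: [0.1, -0.4, -0.2]
gripper_width: 85.6
grasp_force: 0.0
```

```bash
python3 - <<'E'
from h import *
from scipy.spatial.transform import Rotation as Ro
s=arm.get_image("scene");cv2.imwrite("pics/c4.png",cv2.resize(s[150:290,200:400],None,fx=3.5,fy=3.5,interpolation=2))
st=arm.read_state();R=Ro.from_quat(st["ee_rot"]).as_matrix()
print(st["joints"],st["contact_force"],st["position"],R.T@(np.array([545,199,62])-st["position"]),np.degrees(np.arctan2(R[1,1],R[0,1])))
E
```

```text
[ 6.26763975e-01  3.09837121e-01 -1.09393035e-01 -2.09610601e-04
 -1.15173696e+00 -1.00170327e+00] [ 0.21002061  0.09259417 -1.26760233] [545.18787755 197.57805926 229.17390014] [ -1.26109991   0.65332188 167.17401981] 158.51267302151936
```

View pics/c4.png

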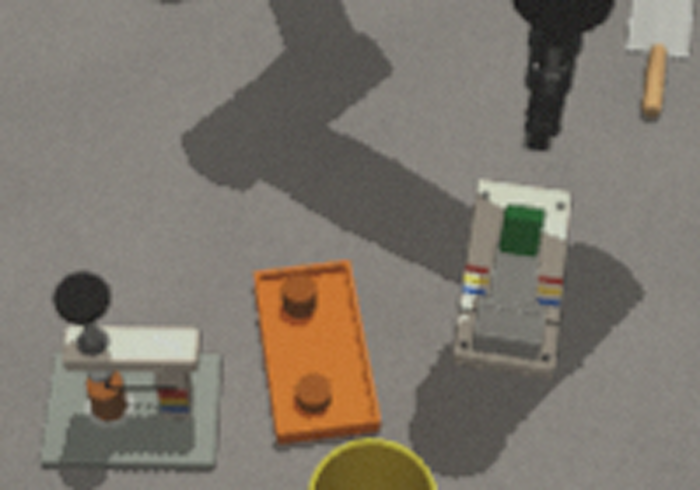

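The cap is back up at (82,297), and the two tray blocks are where they were. The gripper is over the clamp with its fingers in line with the clamp's x. I'll go down to the tab and grip it.

drive_tool:
  targets:
    - [-1,-1,1,35,0]
    - [-1,-1,1,70,0]
    - [-1,-1,1,100,0]
    - [-1,-1,1,125,0]
    - [-1,-1,1,145,0]
    - [-1,-1,1,160,0]
    - [-1,-1,1,166,0]
    - [-1,-1,1,166,0]

```text
clock: 6.0
position: [544.3, 199.0, 62.7]
ee_rot: [-0.563, 0.826, -0.0, -0.001]
contact_force: [0.1, -0.3, -0.4]
gripper_width: 85.5
grasp_force: 0.0
```

drive_tool:
  targets:
    - [0.5,0,0,0,0]
    - [1,0,0,0,0]
    - [1,0,0,0,0]
    - [1,0,0,0,0]
    - [1,0,0,0,0]
    - [1,0,0,0,0]
    - [1,0,0,0,0]

```text
clock: 6.7
position: [543.6, 200.4, 64.0]
ee_rot: [-0.564, 0.826, 0.0, -0.0]
contact_force: [-6.3, 2.9, 5.0]
gripper_width: 15.2
grasp_force: 59.9
```

drive_tool:
  targets:
    - [1,0,5,0,0]
    - [1,0,10,0,0]
    - [1,0,16,0,0]
    - [1,0,22,0,0]
    - [1,0,28,0,0]
    - [1,0,34,0,0]
    - [1,0,40,0,0]
    - [1,0,45,0,0]
    - [1,0,48,0,0]
    - [1,0,49,0,0]
    - [1,0,49,0,0]
    - [1,0,49,0,0]

```text
clock: 7.9
position: [501.3, 217.1, 63.9]
ee_rot: [-0.564, 0.826, -0.001, 0.002]
contact_force: [8.9, -5.7, -2.0]
gripper_width: 15.4
grasp_force: 59.2
```

```bash
python3 - <<'E'
from h import *
s=arm.get_image("scene");t=arm.get_image("top")
a=cv2.resize(s[190:265,315:375],None,fx=6.5,fy=6.5,interpolation=2);b=cv2.resize(t[165:240,180:240],None,fx=6.5,fy=6.5,interpolation=2)
cv2.imwrite("pics/c5.png",np.hstack([a,b]))
st=arm.read_state();d=np.array([.9314,-.364])
print(st["contact_force"],st["position"],(np.array([543.6,200.4])-st["position"][:2])@d,st["grasp_force"],st["gripper_width"])
E
```

```text
[ 8.85253033 -6.47907847 -1.81350407] [501.32403851 217.07033719  63.950921  ] 45.44383326856809 59.18050825595856 15.170467297636534
```

View pics/c5.png

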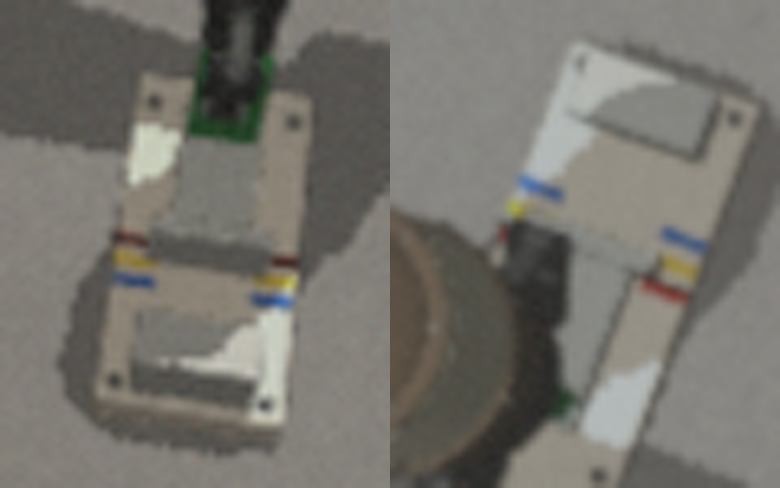

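The pictures show the jaw pulled out by its tab, with the arm's travel at 45.4 mm. It needs about 2.5 mm more.

drive_tool:
  targets:
    - [1,0,1.5,0,0]
    - [1,0,2.5,0,0]
    - [1,0,2.5,0,0]
    - [1,0,2.5,0,0]
    - [1,0,2.5,0,0]
    - [1,0,2.5,0,0]

```text
clock: 8.6
position: [499.1, 218.0, 64.0]
ee_rot: [-0.564, 0.826, -0.001, 0.002]
contact_force: [8.9, -6.5, -0.6]
gripper_width: 15.2
grasp_force: 59.2
```

```bash
python3 - <<'E'
from h import *
s=arm.get_image("scene")
a=cv2.resize(s[215:245,325:370],None,fx=14,fy=14,interpolation=cv2.INTER_CUBIC)
cv2.imwrite("pics/c6.png",cv2.convertScaleAbs(a,alpha=1.6))
st=arm.read_state();d=np.array([.9314,-.364])
print(st["contact_force"],st["position"],(np.array([543.6,200.4])-st["position"][:2])@d,st["grasp_force"],st["clock"])
E
```

```text
[ 9.58420576 -7.07038041 -0.24216328] [499.10221059 217.96918758  63.97832638] 47.84042534090014 59.21722590923309 8.65
```

View pics/c6.png

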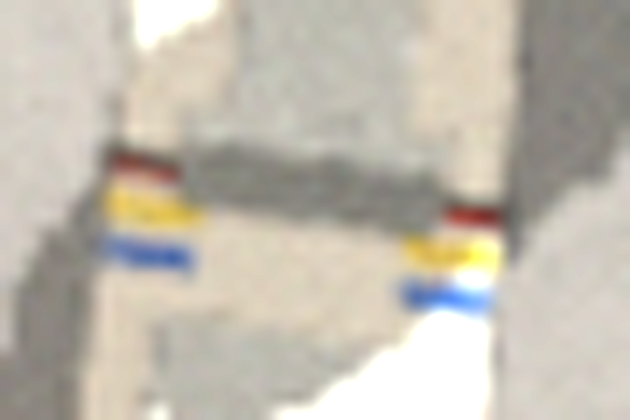

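The dark index line lies across the red stripes, at about (145,160) and (475,210). Travel is 47.8 mm, and the spring force of 11.9 N matches the expected 12 N at 0.048. I'm handing the job in.

```bash
python3 -c "
from bench import arm
print(arm.job_done())"
```

```text
the job is handed in; nothing more can be done
None
```

I gauged the block as red (42 mm, foot stopped at about 18 mm), let the foot spring back up, and handed in at about 8.7 s, holding the clamp's tab at about 47.8 mm on the red stripe against its spring; the verdict was not returned.

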